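# Open the latched graver case on the jeweller's bench

## Task

Open the aluminium graver case on the sloping stand: first throw its over-centre toggle latch fully open, then raise the lid to 60 degrees or more from shut, so that it stands open by itself, and let go. Leave the pliers, ring clamp and jar on the bench where they are.

Things in the scene. Friction and masses are not known exactly. Their poses are not given: they have to be found in the camera images.
- case: Flat aluminium case 150 deep x 220 wide x 55 high, fixed on a sloping wooden stand. Origin: centre of its underside, 95 mm above the bench. Frame tilted 0.52 rad (30 deg): z is the case's upward normal, leaning to its front (robot side); x runs up the slope from front to hinge, y along the hinge. Walls at x = +-75, y = +-110 mm. The shut lid is 16 mm thick, top at z = 71 mm. Gravers lie inside.
- latch (a joint): Latch lever angle, rad. 0 = shut (lever parallel to the case's z, wire bail over the lid's tongue, lid locked); grows as the lever swings away from the case, to its -x; stop at 1.4 (lever sticks out of the front). Over-centre spring: below 0.7 it springs shut, beyond 0.7 it springs open and stays. About 4 N at the tip moves it. The bail clears the lid from about 0.2.
- latch_pivot (a point): Pivot axis of the latch lever, parallel to the case's y, on the front wall at (-85, 0, 30) mm in the case's frame. Under the lever a steel tongue of the lid, 20 mm wide, sticks out of the front to x = -97 mm, at z 55 to 63 mm.
- lever_tip (a point): Middle of the lever's free end. Lever: steel strip 24 wide, 4 thick, its last 30 mm a black grip 28 wide, 6 thick. Its middle plane lies 18 mm outside the pivot (case -x when shut), its end 95 mm from the pivot along the lever. Shut, the tip is at (-103, 0, 125) mm in the case's frame, 54 mm above the lid's top; 75 mm is free between the lever and the lid's grip plate.
- lid (a joint): Opening angle of the lid, rad: 0 = shut, stop at 1.75. Stiff friction hinge: the lid stays where it is left. About 7 N at the grip plate, square to the lid, raises it once the latch is open.
- lid_hinge (a point): Lid hinge axis, parallel to the case's y, at (75, 0, 55) mm in the case's frame. The lid's front edge swings up and away from the robot.
- grip_plate (a point): Point to take the lid's steel grip plate by, 12 mm below its top edge. Plate: 8 thick (front to back), 40 wide (along y), 30 high, square to the lid on its outer face. Shut, the point is at (-20, 0, 89) mm in the case's frame: 95 mm in front of the hinge axis, 34 above it, 18 above the lid's top. Frame turns with the lid: z square out of its outer face, x from front to hinge.
- pliers: Bystander: pliers with red grips lying on the bench, about 140 x 65 x 14 mm; origin under the joint. Not to be moved.
- ring_clamp: Bystander: wooden ring clamp, 125 x 34 x 25 mm, lying on the bench; origin at the centre of its underside. Not to be moved.
- jar: Bystander: small amber jar with a steel cap, 60 mm across, 65 mm high; origin at the centre of its underside. Not to be moved.

How it is judged:
On the way, in this order (a step that is already met when the one before it is completed fails the run):
1. the latch lever is thrown open beyond 1.1 rad while the lid is still shut (below 0.1 rad) (value of joint latch above 1.1 rad and value of joint lid below 0.1 rad), for 0.2 s.
2. the lid is raised beyond 1.0 rad (57 degrees) (value of joint lid above 1 rad), for 0.2 s.
At the end, for the whole second after the job is handed in: The latch lever is open (more than 1.1 rad) and the lid stands still, open by more than 1.0 rad (57 degrees) from shut (value of joint latch above 1.1 rad and value of joint lid above 1 rad and velocity of joint lid between -0.05 and 0.05 rad/s); the robot touches nothing.
It fails at once if the pliers is moved more than 30 mm (distance of pliers from where it was at the start of the episode above 0.03 m).
It fails at once if the ring clamp is moved more than 30 mm (distance of ring_clamp from where it was at the start of the episode above 0.03 m).
It fails at once if the jar is moved more than 30 mm (distance of jar from where it was at the start of the episode above 0.03 m).
It also fails if it takes over 45 s, if anything falls off the work surface, if the arm or the gripper's body presses on something with over 40 N, if the wrist force passes 120 N, or if a joint passes its speed limit or range.

## Robot

A 6-joint arm with a two-finger parallel gripper is mounted at the origin on the work surface. World frame = base frame: x ahead of the robot, y to its left, z up, the work surface at z = 0. Lengths are in m, angles in rad, forces in N, time in s.
With the tool pointing down it reaches from about 0.375 to 0.9 m from the base axis. Payload 3.1 kg.
Tool frame: the origin (TCP) lies on the centre line of the jaws, within the pads' length; the fingertips stand 19 mm ahead of it and the grasp point (between the pads) is the TCP; z points along the fingers, y is the direction in which the jaws open and shut (so a half turn about z gives the same grasp; the last joint's range is limited). The gripper opens to 85 mm and grips with 20 to 120 N. Pads are 22 mm wide; open, the fingers measure 114 mm over their backs; the gripper's body (76 mm by 85 mm) begins 54 mm behind the grasp point. The pads swing forward as they close: fully open they stand 13 mm farther back than shut.
Start: joints at [-1.395, 0.527, 1.433, -0, 1.181, -0.178], TCP at [0.217, -0.586, 0.214] pointing down, gripper open.
Joint ranges: [-3.08, 3.08], [-0.75, 2.2], [0.22, 2.44], [-1.43, 4.57], [0, 2.65], [-2.85, 2.85]. Speed limits (rad/s): [2.79, 2.79, 3.14, 3.14, 3.14, 3.14].

## Interface

Orientations are given as a unit quaternion [x, y, z, w].
In Python, from station import manip, imaging, workorder gives the robot as it stands.
- The arm moves only by the shell command python3 -m creep 'ROWS' [FORCE]. ROWS is a JSON object of lists of equal length, an entry for each row: "claw": the finger opening in cm, from 0 to 8.54; "dp": the shift along the tool's x, y, z in cm, a list of three; "roll": the turn about the tool's z in rad. In form: {"claw": [claw, ...], "dp": [[dx, dy, dz], ...], "roll": [roll, ...]}. A call has 1 to 12 rows; each row is the pose to reach, as a shift and turn from the pose commanded when the call began, along the tool's axes at that moment; what a row does not reach only later rows make up. A row lasts 1/10 s, in which the tool goes at most 50 mm and 8.59 degrees, less where a joint would pass 70% of its speed; a pose out of reach is approached as far as the arm can. A call with a gripper value outside its range is refused whole. The fingers move at their own pace and stop on an object; FORCE is the grip in N (left out, the last holds). Time passes only in rows, so rows that repeat a pose let the fingers close. It gives the time, the measured TCP pose, the force and the opening at its end, in the units of the state.
- manip.sense(): the state, without advancing time (a new reading comes with each control period).
- imaging.snapshot(name): name is "scene" or "top" or "wrist"; returns a dict with "image" (480x640x3 uint8, red, green, blue), "z_map" (480x640 float32, m along the optical axis (not along the pixel's ray), 0 where there is no reading), "vfov" (degrees; the focal length in pixels is half the picture's height over the tangent of half this angle, whatever the lens; pixels are square), "cx", "cy" (the principal point, pixels), "R" (3x3) and "t" (3): a world point X has camera coordinates R X + t. Camera axes: x right, y down, z forward; pixel columns grow to the right and rows downward; lengths in m; the calibration is good to about 2 mm. A picture is of the moment at which its call begins.
- workorder.sign_off(): hands the job in, once; it reports no verdict.
The state is a dict: "t": time; "q": joint angles; "qd": joint speeds; "tau": joint torques, N m; "tcp_pos": TCP position; "tool_rot": TCP orientation; "force": force on the tool from outside, world axes, zero at the start; "ft_torque": the same for the moment, N m; "finger_gap": opening from 0.0 (shut) to 1.0 (fully open).
Only numpy, scipy, OpenCV 4.12 (cv2) and the standard library are available. Lean on these libraries where they do the work, as an engineer would, in place of code of your own. Each camera call takes 0.05 s, during which the arm holds its last target.

## Working session

There is one attempt and no reset: what is moved stays moved. The work goes in short steps, Python scripts to look and compute and a shell command to move; the robot and the scene stay as the last step left them, time stands still between calls to the robot, and variables do not carry over. Pictures are saved under pics/ and viewed, and the job is handed in when it is done.

```bash
ls; mkdir -p pics; python3 - <<'E'
from station import manip, imaging
import cv2,numpy as np
print(manip.sense())
for n in ["scene","top","wrist"]:
    s=imaging.snapshot(n); np.savez(f"{n}.npz",**s)
    cv2.imwrite(f"pics/{n}0.png",s["image"][:,:,::-1]); print(n,s["vfov"],s["cx"],s["cy"],s["R"].round(3).tolist(),s["t"])
E
```

```text
pics
{'t': 0.0, 'q': array([-1.39447786e+00,  5.28462035e-01,  1.43390985e+00,  6.54023078e-06,
        1.18142645e+00, -1.78507237e-01]), 'qd': array([-0.00077882,  0.00047809, -0.00092652,  0.00090452,  0.00018117,
       -0.00030844]), 'tau': array([-1.00737849e-03, -4.42352915e+01, -1.78022969e+01, -3.52300585e-04,
        8.50008189e-03, -1.08860718e-05]), 'tcp_pos': array([ 0.21703078, -0.5852929 ,  0.21333382]), 'tool_rot': array([ 9.84303197e-01,  1.76482294e-01,  4.23089895e-06, -1.10283285e-03]), 'force': array([ 0.69712461, -0.10149132,  0.01121291]), 'ft_torque': array([ 0.03782265, -0.0149315 , -0.01388283]), 'finger_gap': 0.9991587784656693}
scene 42.069787884025395 318.76158236923203 238.02497258694265 [[0.729, 0.684, 0.008], [0.493, -0.517, -0.7], [-0.475, 0.514, -0.714]] [-0.40693509 -0.15165333  1.92280297]
top 45.62063876754566 326.3142226901025 242.95181468864115 [[0.005, -1.0, -0.011], [-0.996, -0.004, -0.093], [0.093, 0.012, -0.996]] [0.00934482 0.54556818 1.5626143 ]
wrist 61.72604159795672 328.08361372927146 237.30003322824444 [[0.347, -0.938, -0.002], [-0.905, -0.335, 0.261], [-0.245, -0.088, -0.965]] [-0.62386038 -0.03401051  0.37721793]
```

View pics/scene0.png

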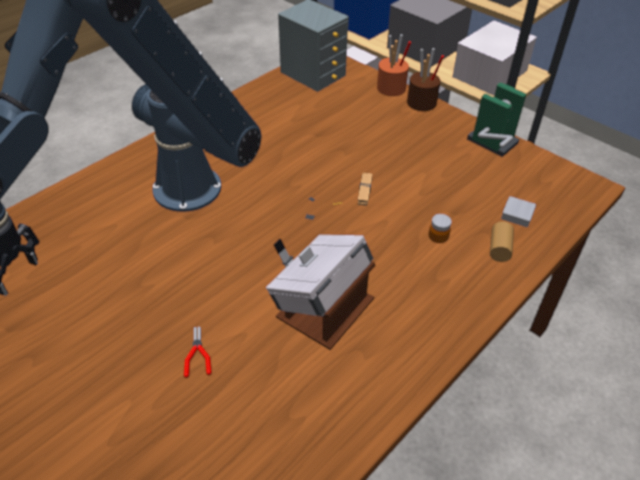

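View pics/top0.png

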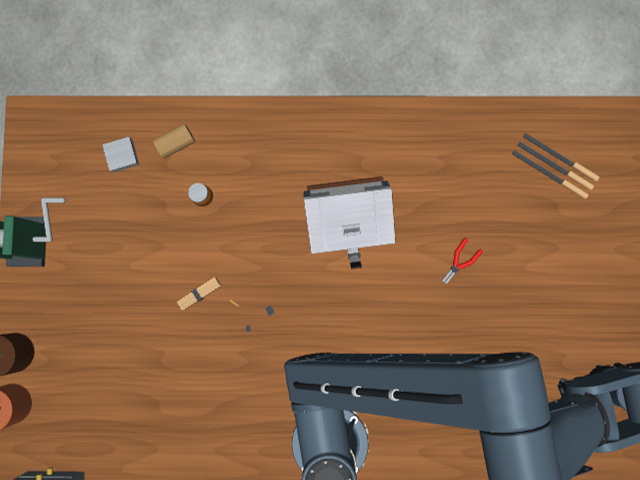

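View pics/wrist0.png

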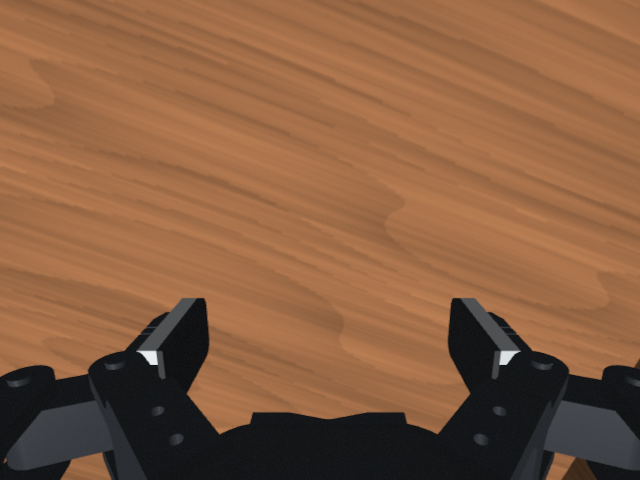

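The top view shows the case centred near px (350,218), with the black lever grip at (355,258) on the robot side, so its yaw is small. The pliers are at (460,262), the ring clamp at (199,293) and the jar at (199,193), all clear of the case. The arm will approach from the right.

```bash
cat > h.py <<'E'
import numpy as np,cv2
def load(n):
    return dict(np.load(f"{n}.npz"))
def cloud(s):
    f=240/np.tan(np.radians(float(s["vfov"]))/2); v,u=np.mgrid[:480,:640]; z=s["z_map"]
    c=np.stack([(u-s["cx"])/f*z,(v-s["cy"])/f*z,z],-1)
    return (c-s["t"])@s["R"]
E
python3 - <<'E'
from h import *
for n,box in (("top",(290,410,165,275)),("scene",(250,390,220,350))):
    s=load(n);P=cloud(s);u0,u1,v0,v1=box
    im=s["image"];hsv=cv2.cvtColor(im,cv2.COLOR_RGB2HSV)
    m=np.zeros((480,640),bool);m[v0:v1,u0:u1]=True
    g=m&(hsv[...,1]<45)&(hsv[...,2]>120)&(s["z_map"]>0)
    X=P[g]
    # plane fit, robust (top face normal has upward comp)
    keep=np.ones(len(X),bool)
    keep=X[:,2]>0.1
    best=None;rng=np.random.default_rng(0)
    for _ in range(400):
        a=X[rng.choice(len(X),3,False)];nn=np.cross(a[1]-a[0],a[2]-a[0]);L=np.linalg.norm(nn)
        if L<1e-6: continue
        nn/=L; k=abs((X-a[0])@nn)<.003
        if best is None or k.sum()>best.sum(): best=k
    Y=X[best];c=Y.mean(0);nrm=np.linalg.svd(Y-c)[2][2];nrm*=np.sign(nrm[2])
    print(n,len(X),len(Y),"normal",nrm.round(3),"tilt",np.arccos(nrm[2]),"yaw",np.arctan2(-nrm[1],-nrm[0]))
    yaw=np.arctan2(-nrm[1],-nrm[0])
    ey=np.array([-np.sin(yaw),np.cos(yaw),0]);ex=np.cross(ey,nrm)
    uv=np.stack([(Y-c)@ex,(Y-c)@ey],1).astype(np.float32)
    r=cv2.minAreaRect(uv*1000);print("rect mm",r,"range",np.percentile(uv,[1,99],axis=0)*1000)
    ctr=c+ex*r[0][0]/1e3+ey*r[0][1]/1e3
    print("top ctr",ctr.round(4),"origin",(ctr-nrm*.071).round(4), "ex",ex.round(3))
    d=m&(hsv[...,2]<60)&(s["z_map"]>0)
    D=P[d]; D=D[D[:,2]>.1]; print("dark high",len(D)); 
    for q in D[np.argsort(D[:,0])][:25:3]: print(q.round(4))
E
```

```text
top 5140 3164 normal [-0.494 -0.06   0.868] tilt 0.5203742606942687 yaw 0.12163736883062735
rect mm ((-10.415664672851562, 1.2324905395507812), (167.8321533203125, 220.9652862548828), 0.5168444514274597) range [[ -77.1523416  -107.02856749]
 [  71.39633663  108.92201431]]
top ctr [ 0.5835 -0.0511  0.1529] origin [ 0.6185 -0.0468  0.0913] ex [0.861 0.105 0.497]
dark high 106
[ 0.4723 -0.0552  0.1538]
[ 0.4725 -0.0604  0.1509]
[ 0.4728 -0.053   0.145 ]
[ 0.4747 -0.0628  0.1572]
[ 0.4749 -0.073   0.155 ]
[ 0.4752 -0.0681  0.1497]
[ 0.4776 -0.0528  0.1498]
[ 0.4777 -0.0554  0.149 ]
[ 0.4778 -0.0631  0.1483]
scene 4001 2296 normal [-0.488 -0.064  0.871] tilt 0.5142862994627779 yaw 0.13053875772257784
rect mm ((-19.109619140625, 6.925285339355469), (181.3764190673828, 223.10690307617188), 0.675622284412384) range [[ -81.6346623  -102.34579891]
 [  67.70816743  114.14346099]]
top ctr [ 0.5813 -0.0528  0.1512] origin [ 0.6159 -0.0483  0.0894] ex [0.863 0.113 0.492]
dark high 352
[ 0.4743 -0.0576  0.1526]
[ 0.4763 -0.0666  0.15  ]
[ 0.4767 -0.0635  0.1514]
[ 0.4777 -0.0612  0.1469]
[ 0.4779 -0.0612  0.1507]
[ 0.4784 -0.0719  0.1554]
[ 0.4791 -0.076   0.1555]
[ 0.4798 -0.0666  0.1488]
[ 0.4804 -0.067   0.1532]
```

```bash
python3 - <<'E'
from h import *
a=load("top")["image"][160:290,270:430,::-1];b=load("scene")["image"][210:350,240:400,::-1]
cv2.imwrite("pics/crop.png",np.vstack([cv2.resize(a,None,fx=2.2,fy=2.2),cv2.resize(b,(352,308))]))
E
```

```text
(no output)
```

View pics/crop.png

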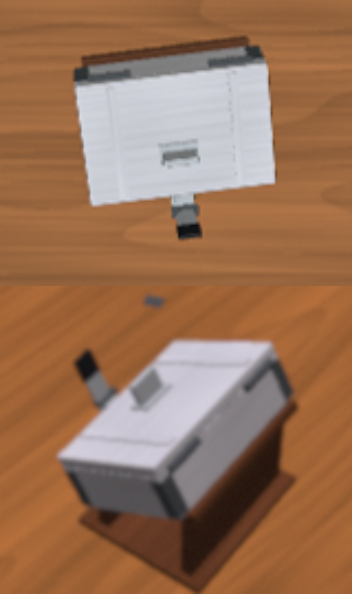

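Both views agree. The origin is about (0.6255, -0.0465, 0.095), which matches the required z of 95 mm. Yaw is about 0.125 and tilt 0.52. The lever tip predicted from this pose is (0.475, -0.065, 0.152), and I measured (0.475, -0.065, 0.152). I'll shut the fingers and move to a hover between the lever and the grip plate.

```bash
python3 -m creep '{"claw":[0,0,0,0,0,0,0,0,0,0,0,0],"dp":[[3,-2.5,-3.7],[8,-6.5,-3.7],[12,-10,-3.7],[16,-13,-3.7],[20,-16.5,-3.7],[24,-20,-3.7],[28,-23.5,-3.7],[32,-27,-3.7],[36,-30,-3.7],[40,-33.5,-3.7],[44,-36.5,-3.7],[46.5,-38.8,-3.7]],"roll":[0.02,0.04,0.06,0.08,0.1,0.12,0.14,0.16,0.18,0.2,0.22,0.23]}' 60
python3 - <<'E'
from station import manip
import numpy as np
s=manip.sense();print(s["t"],s["q"].round(3),s["tcp_pos"],s["tool_rot"],s["finger_gap"],s["force"])
E
```

```text
t: 1.35
tcp_pos: [0.5096, -0.0757, 0.2513]
tool_rot: [0.998, 0.062, 0.0, 0.0]
force: [0.8, -0.7, -0.5]
finger_gap: 0.001
1.35 [-0.365  0.334  1.66  -0.     1.148  1.082] [ 0.50963798 -0.07573847  0.25129935] [9.98069909e-01 6.21001665e-02 1.05833798e-04 1.24893267e-04] 0.0014975340858917165 [ 0.77215476 -0.70219659 -0.45956023]
```

```bash
python3 -m creep '{"claw":[0,0,0],"dp":[[0,0,0],[0,0,0],[0,0,0]],"roll":[0,0,0]}'
python3 - <<'E'
from station import manip,imaging
from h import *
s=manip.sense();print(s["tcp_pos"],s["tool_rot"])
for n in ("wrist","scene"):
    k=imaging.snapshot(n);np.savez(n+".npz",**k);cv2.imwrite(f"pics/{n}1.png",k["image"][:,:,::-1] if n=="wrist" else cv2.resize(k["image"][120:360,200:480,::-1],(700,600)))
# cam position in tool frame
k=load("wrist");print("cam",-k["R"].T@k["t"])
E
```

```text
t: 1.65
tcp_pos: [0.5083, -0.0783, 0.2511]
tool_rot: [0.998, 0.062, -0.0, 0.0]
force: [-0.7, -0.8, -0.2]
finger_gap: 0.001
[ 0.50826269 -0.07833843  0.2510695 ] [ 9.98070968e-01  6.20814757e-02 -4.75896775e-04  8.57576546e-05]
cam [ 0.57306247 -0.07052599  0.40918382]
```

View pics/wrist1.png

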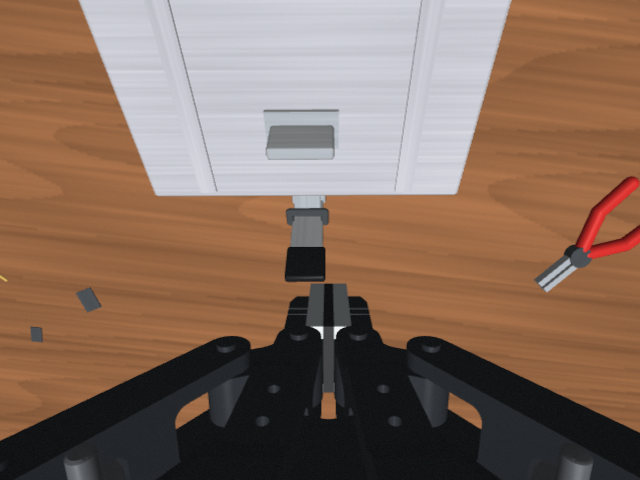

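View pics/scene1.png

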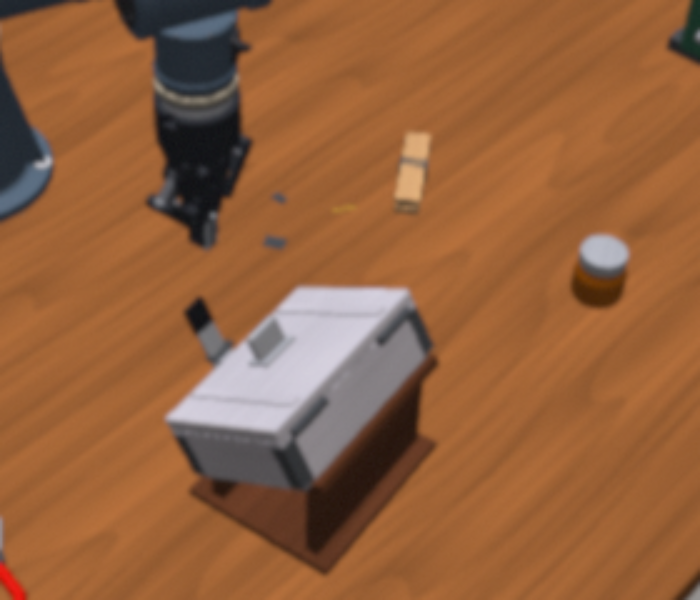

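```bash
python3 -m creep '{"claw":[0,0,0,0,0,0,0,0],"dp":[[0.6,-0.9,0],[1.2,-1.7,0],[1.2,-1.7,2],[1.2,-1.7,4],[1.2,-1.7,6],[1.2,-1.7,8],[1.2,-1.7,9.3],[1.2,-1.7,9.3]],"roll":[0,0,0,0,0,0,0,0]}'
python3 - <<'E'
from station import manip,imaging
from h import *
s=manip.sense();print(s["tcp_pos"],s["tool_rot"],s["force"])
k=imaging.snapshot("scene");cv2.imwrite("pics/scene2.png",cv2.resize(k["image"][200:360,220:400,::-1],(675,600)))
k=imaging.snapshot("wrist");cv2.imwrite("pics/wrist2.png",k["image"][:,:,::-1])
E
```

```text
t: 2.55
tcp_pos: [0.5175, -0.0586, 0.1566]
tool_rot: [0.998, 0.062, -0.002, -0.001]
force: [-1.0, 0.7, 0.2]
finger_gap: -0.0
[ 0.51752962 -0.05860742  0.15658658] [ 9.98060737e-01  6.22107336e-02 -1.94447138e-03 -8.99944117e-04] [-1.01319838  0.69940404  0.23397559]
```

View pics/scene2.png

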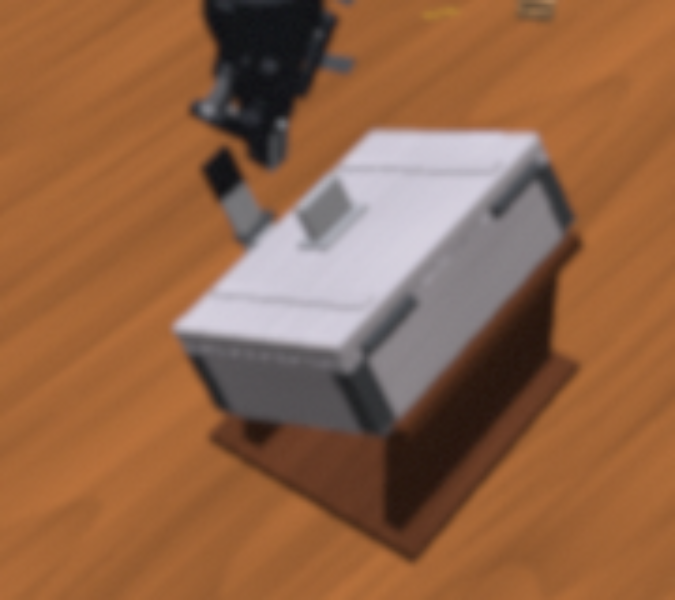

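View pics/wrist2.png

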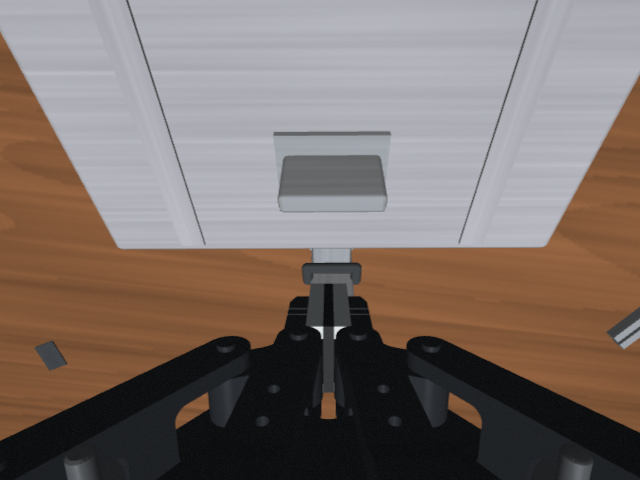

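The fingers are between the lever and the plate, laterally centred: the fingertips are at px (328,290) and the bail at (330,272). Next I'll swing the lever out along its arc.

```bash
python3 -m creep '{"claw":[0,0,0,0,0,0,0,0,0,0,0,0],"dp":[[-1,0,0],[-2,0,0],[-2.8,0,0.6],[-3.5,0,1.4],[-4.1,0,2.3],[-4.5,0,3.2],[-4.8,0,4.2],[-5,0,5.2],[-5,0,6.2],[-5,0,7],[-4.9,0,7.6],[-4.9,0,7.6]],"roll":[0,0,0,0,0,0,0,0,0,0,0,0]}'
python3 - <<'E'
from station import manip,imaging
from h import *
s=manip.sense();print(s["tcp_pos"],s["tool_rot"],s["force"])
k=imaging.snapshot("scene");cv2.imwrite("pics/scene3.png",cv2.resize(k["image"][200:360,220:400,::-1],(675,600)))
k=imaging.snapshot("wrist");cv2.imwrite("pics/wrist3.png",k["image"][:,:,::-1])
E
```

```text
t: 3.85
tcp_pos: [0.4698, -0.0652, 0.0812]
tool_rot: [0.998, 0.062, -0.001, -0.0]
force: [0.2, -0.3, 1.1]
finger_gap: -0.003
[ 0.46977671 -0.0651671   0.08123019] [ 9.98050252e-01  6.24092820e-02 -7.87361650e-04 -3.95384589e-04] [ 0.20667432 -0.33738593  1.07173407]
```

View pics/scene3.png

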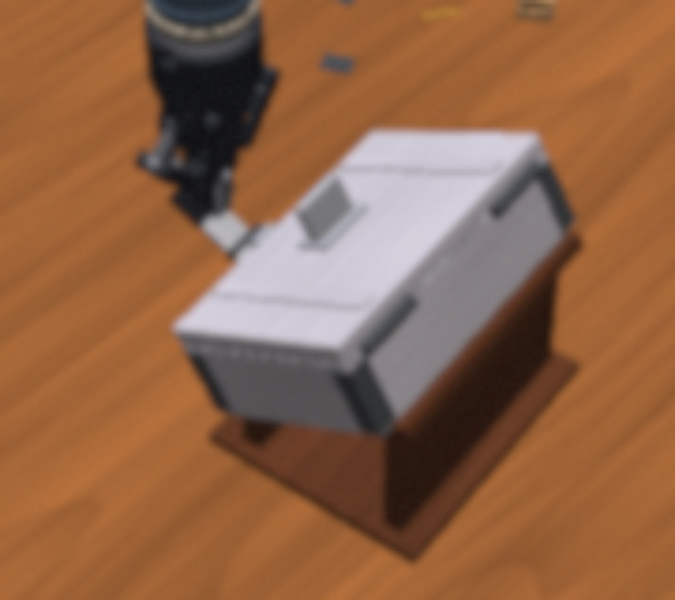

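View pics/wrist3.png

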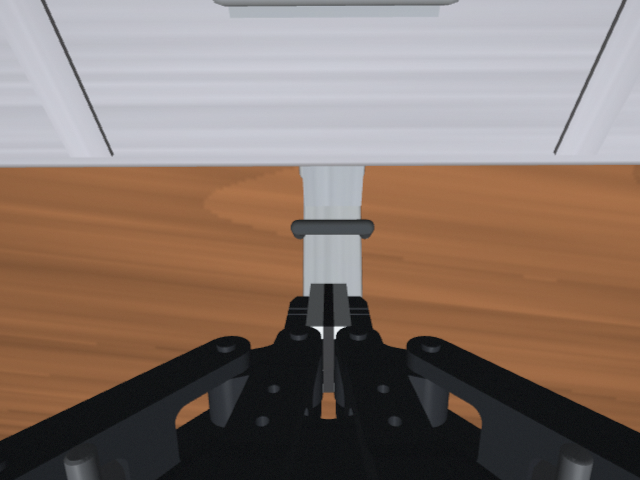

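```bash
python3 -m creep '{"claw":[0,0,0,4,7,8,8,8],"dp":[[0,0,-2],[0,0,-5],[0,0,-9],[0,0,-13],[0,0,-17],[2,0,-17],[4,0,-17],[4,0,-17]],"roll":[0,0,0,0,0,0,0,0]}'
python3 - <<'E'
from station import manip,imaging
from h import *
s=manip.sense();print(s["tcp_pos"],s["tool_rot"],s["force"],s["finger_gap"])
k=imaging.snapshot("scene");cv2.imwrite("pics/scene4.png",cv2.resize(k["image"][200:360,220:400,::-1],(675,600)))
k=imaging.snapshot("wrist");np.savez("wrist.npz",**k);cv2.imwrite("pics/wrist4.png",k["image"][:,:,::-1])
E
```

```text
t: 4.75
tcp_pos: [0.5122, -0.0606, 0.2534]
tool_rot: [0.998, 0.063, 0.002, 0.001]
force: [0.3, -0.1, -0.6]
finger_gap: 0.85
[ 0.51216586 -0.06058841  0.25340348] [9.98023178e-01 6.28081059e-02 2.08400427e-03 7.31399415e-04] [ 0.33025469 -0.10607231 -0.63375434] 0.8498151687039383
```

View pics/scene4.png

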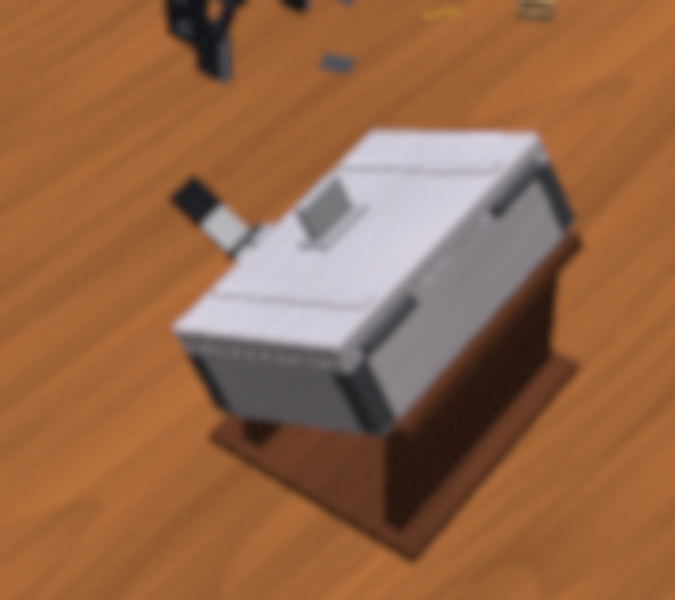

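View pics/wrist4.png

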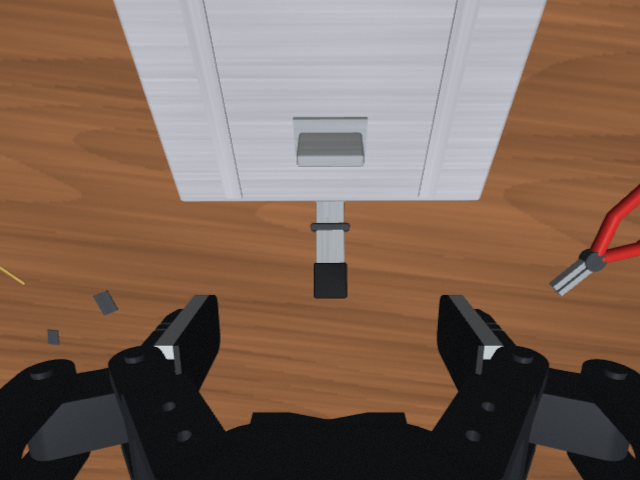

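The lever's black grip is now at px (330,280), far below the lid. I'll measure its angle and the plate position from depth.

```bash
python3 - <<'E'
from h import *
s=load("wrist");P=cloud(s)
O=np.array([.6255,-.0465,.095]);y=.125;t=.5236
ex=np.array([np.cos(t)*np.cos(y),np.cos(t)*np.sin(y),np.sin(t)]);ey=np.array([-np.sin(y),np.cos(y),0]);ez=np.cross(ex,ey)
C=(P-O)@np.stack([ex,ey,ez],1)*1000
for nm,(u,v) in dict(leverstrip=(330,250),griptop=(330,272),gripend=(330,290),platetop_front=(330,160),platetopL=(300,150),platetopR=(360,150),platetop=(330,145),lid1=(200,150),lid2=(450,150)).items():
    print(nm,P[v,u].round(4),C[v,u].round(1))
d=C[290,330]-C[268,330]; print("lever angle",np.arctan2(-d[0],d[2]))
E
```

```text
leverstrip [ 0.4774 -0.0663  0.0875] [-133.2   -1.2   68.2]
griptop [ 0.4607 -0.0684  0.0952] [-143.9   -1.2   83.3]
gripend [ 0.4479 -0.07    0.103 ] [-151.2   -1.2   96.5]
platetop_front [ 0.5573 -0.0558  0.1705] [-21.8  -0.7  99.8]
platetopL [ 0.5607 -0.0374  0.1678] [-18.3  17.1  94.6]
platetopR [ 0.5652 -0.0727  0.1682] [-18.1 -18.4  94.9]
platetop [ 0.5656 -0.0547  0.1637] [-18.   -0.7  89.8]
lid1 [0.5509 0.0298 0.1399] [-33.4  85.   71.2]
lid2 [ 0.5714 -0.134   0.1398] [-33.5 -80.1  71.1]
lever angle 0.587434604487122
```

The lever reads only about 0.59 rad, so I'll check whether it is moving.

```bash
cat >> h.py <<'E'
O=np.array([.6255,-.0465,.095]);_y=.125;_t=.5236
ex=np.array([np.cos(_t)*np.cos(_y),np.cos(_t)*np.sin(_y),np.sin(_t)]);ey=np.array([-np.sin(_y),np.cos(_y),0]);ez=np.cross(ex,ey)
def case(P): return (P-O)@np.stack([ex,ey,ez],1)*1000
def lever(s):
    C=case(cloud(s)); m=(abs(C[...,1])<9)&(C[...,0]<-100)&(C[...,0]>-200)&(C[...,2]>-60)&(C[...,2]<135)&(s["z_map"]>0)
    W=cloud(s); m&=(W[...,2]>.03)&(W[...,2]<.17)
    return C[m],m
E
python3 - <<'E'
from station import imaging,manip
from h import *
for i in range(3):
    s=imaging.snapshot("wrist");L,m=lever(s)
    far=L[np.argsort(np.hypot(L[:,0]+85,L[:,2]-30))[-40:]].mean(0)
    a=L[:,[0,2]];d=np.linalg.svd(a-a.mean(0))[2][0]
    print(manip.sense()["t"],len(L),far.round(1),np.arctan2(abs(d[0]),abs(d[1])))
E
```

```text
4.9 1736 [-1.551e+02 -1.000e-01  1.005e+02] 0.6501242542711786
4.95 1782 [-156.     0.   100.5] 0.6461552404039286
5.0 1781 [-156.     0.   100.6] 0.6470227593752879
```

```bash
python3 - <<'E'
from station import imaging,manip
from h import *
L,m=lever(load("wrist"));a=L[:,[0,2]];d=np.linalg.svd(a-a.mean(0))[2][0]
print("t4.75",len(L),np.arctan2(abs(d[0]),abs(d[1])), L[np.argsort(np.hypot(L[:,0]+85,L[:,2]-30))[-40:]].mean(0))
s=imaging.snapshot("scene");f=240/np.tan(np.radians(float(s["vfov"]))/2)
def pr(p):
    c=s["R"]@np.array(p)+s["t"];return ((c[0]/c[2]*f+s["cx"]-220)*3.75).round(),((c[1]/c[2]*f+s["cy"]-200)*3.75).round()
print("fingertip then",pr([.4698,-.0652,.062]))
for th in (0,.4,.65,.7,1.1,1.4):
    p=O+(-.085-.095*np.sin(th)-.018*np.cos(th))*ex+(.03+.095*np.cos(th)-.018*np.sin(th))*ez
    print(th,p.round(3),pr(p))
W=cloud(s);L,m=lever(s);print(len(L),L[np.argsort(np.hypot(L[:,0]+85,L[:,2]-30))[-15:]].mean(0))
k=imaging.snapshot("top");L,m=lever(k);print(len(L),L[np.argsort(np.hypot(L[:,0]+85,L[:,2]-30))[-10:]].mean(0))
a=L[:,[0,2]];d=np.linalg.svd(a-a.mean(0))[2][0];print(np.arctan2(abs(d[0]),abs(d[1])))
cv2.imwrite("pics/scene5.png",cv2.resize(s["image"][200:360,220:400,::-1],(675,600)))
E
```

```text
t4.75 1793 0.644104513834346 [-155.93620801    0.23922895  100.58567657]
fingertip then (np.float64(214.0), np.float64(244.0))
0 [ 0.475 -0.065  0.152] (np.float64(214.0), np.float64(157.0))
0.4 [ 0.452 -0.068  0.121] (np.float64(188.0), np.float64(174.0))
0.65 [ 0.444 -0.069  0.099] (np.float64(181.0), np.float64(192.0))
0.7 [ 0.443 -0.069  0.094] (np.float64(180.0), np.float64(196.0))
1.1 [ 0.444 -0.069  0.055] (np.float64(185.0), np.float64(234.0))
1.4 [ 0.455 -0.068  0.029] (np.float64(199.0), np.float64(267.0))
157 [-153.19672253   -0.38687079   98.51605612]
129 [-1.54290545e+02 -4.84588454e-02  1.00981464e+02]
0.5746929743370216
```

View pics/scene5.png

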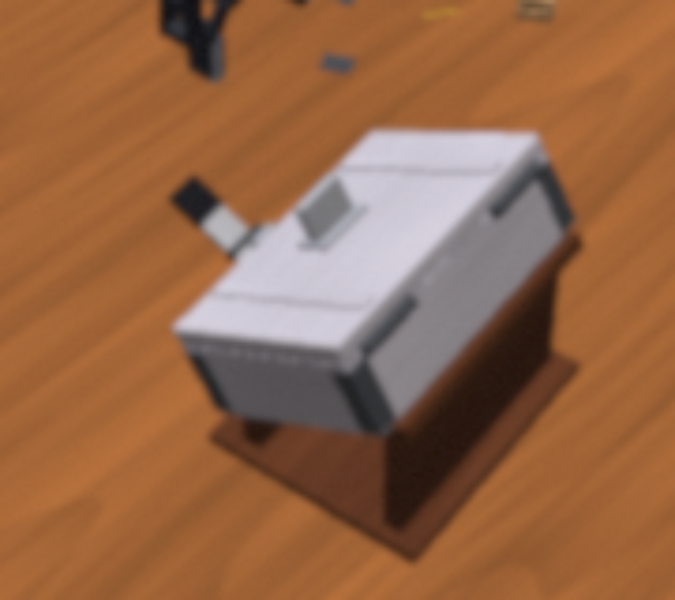

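```bash
python3 - <<'E'
from h import *
s=load("scene");f=240/np.tan(np.radians(float(s["vfov"]))/2)
print("cam",-s["R"].T@s["t"])
def pr(p):
    c=s["R"]@np.array(p)+s["t"];return ((c[0]/c[2]*f+s["cx"]-220)*3.75).round(),((c[1]/c[2]*f+s["cy"]-200)*3.75).round()
for nm,(x,y,z) in dict(s2=(.5175,-.0586,.1566),s3=(.4698,-.0652,.0812),s4=(.5122,-.0606,.2534)).items():
  for dz in (0,.01,.019): print(nm,dz,pr([x,y,z-dz]))
a=cv2.imread("pics/wrist3.png");cv2.imwrite("pics/w3c.png",cv2.resize(a[140:340,240:420],(720,800))[:600])
E
```

```text
cam [ 1.2849335  -0.78903441  1.26969947]
s2 0 (np.float64(266.0), np.float64(179.0))
s2 0.01 (np.float64(266.0), np.float64(189.0))
s2 0.019 (np.float64(267.0), np.float64(199.0))
s3 0 (np.float64(213.0), np.float64(225.0))
s3 0.01 (np.float64(213.0), np.float64(235.0))
s3 0.019 (np.float64(214.0), np.float64(243.0))
s4 0 (np.float64(254.0), np.float64(70.0))
s4 0.01 (np.float64(254.0), np.float64(82.0))
s4 0.019 (np.float64(255.0), np.float64(92.0))
```

View pics/w3c.png

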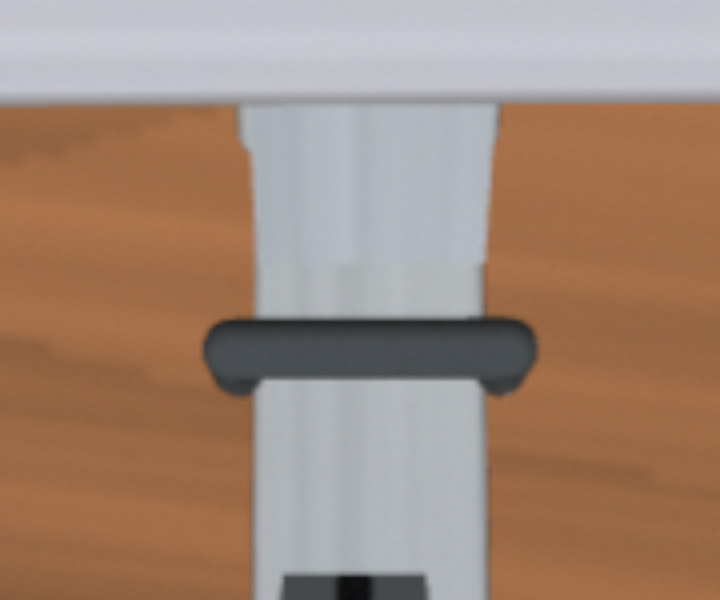

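The fingertips show about 33 mm higher in the scene picture than the reported TCP implies. I'll measure them directly.

```bash
python3 - <<'E'
from station import imaging,manip
from h import *
st=manip.sense();print(st["tcp_pos"],st["finger_gap"],st["t"],st["q"])
T=st["tcp_pos"]
for n in ("wrist","scene","top"):
    s=imaging.snapshot(n);W=cloud(s);hsv=s["image"]
    m=(np.linalg.norm((W-T)[...,:2],axis=-1)<.075)&(W[...,2]>.195)&(W[...,2]<.5)&(s["z_map"]>0)
    X=W[m];print(n,len(X))
    if len(X):
        o=np.argsort(X[:,2])[:400:40];print(X[o].round(3).tolist())
# bench height check + pads in wrist
s=imaging.snapshot("wrist");W=cloud(s)
for u,v in ((205,300),(455,300),(205,360),(60,200),(600,420),(330,425)): print((u,v),s["z_map"][v,u],W[v,u].round(3))
s=imaging.snapshot("scene");W=cloud(s)
for u,v in ((240,400),(450,300)): print(W[v,u].round(4))
cv2.imwrite("pics/scene6.png",cv2.resize(s["image"][140:300,180:360,::-1],(675,600)))
E
```

```text
[ 0.50887617 -0.06034875  0.25205634] 0.9385027978908067 5.1 [-3.36351788e-01  3.29535402e-01  1.66416363e+00 -5.17551016e-05
  1.14905340e+00  1.10997243e+00]
wrist 66025
[[0.507, -0.102, 0.278], [0.513, -0.101, 0.279], [0.512, -0.02, 0.28], [0.513, -0.1, 0.28], [0.509, -0.02, 0.281], [0.494, -0.022, 0.281], [0.517, -0.1, 0.282], [0.521, -0.099, 0.282], [0.509, -0.101, 0.282], [0.508, -0.101, 0.283]]
scene 2461
[[0.507, -0.105, 0.277], [0.524, -0.111, 0.289], [0.514, -0.114, 0.297], [0.502, -0.022, 0.303], [0.516, -0.019, 0.309], [0.498, -0.02, 0.318], [0.509, 0.002, 0.326], [0.511, -0.131, 0.331], [0.507, -0.002, 0.333], [0.531, -0.128, 0.336]]
top 170
[[0.493, -0.021, 0.288], [0.489, -0.029, 0.351], [0.473, -0.051, 0.417], [0.474, -0.07, 0.442], [0.478, -0.05, 0.478]]
(205, 300) 0.13325833 [ 0.515 -0.019  0.287]
(455, 300) 0.13403833 [ 0.524 -0.101  0.286]
(205, 360) 0.13019527 [ 0.497 -0.022  0.295]
(60, 200) 0.4168015 [ 0.469  0.215 -0.002]
(600, 420) 0.09073319 [ 0.519 -0.121  0.334]
(330, 425) 0.07707507 [ 0.52  -0.06   0.345]
[ 6.631e-01 -3.729e-01  4.000e-04]
[8.420e-01 1.964e-01 6.000e-04]
```

View pics/scene6.png

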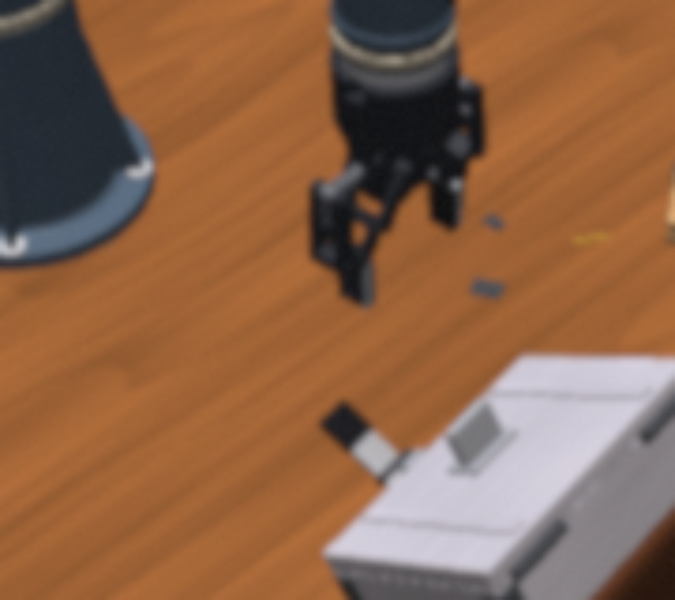

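Wrist and scene depth agree: the real fingertips sit about 33 mm higher than the reported TCP implies. With the fingers shut, the tip is at reported z + 14 mm. The case measurement still holds, so the first push ended near dead centre (~0.65 rad). I'll shut the fingers and press the lever down from above, with this offset included.

```bash
python3 -m creep '{"claw":[0,0,0,0,0,0,0],"dp":[[-2,0,0],[-4.5,0,0],[-4.5,0,4],[-4.5,0,8],[-4.5,0,12],[-4.5,0,14],[-4.5,0,14]],"roll":[0,0,0,0,0,0,0]}'
python3 -m creep '{"claw":[0,0,0,0,0,0,0,0,0],"dp":[[0,0,1],[0,0,2],[0,0,3],[0,0,4],[0,0,5],[0,0,6],[0,0,7],[0,0,7],[0,0,7]],"roll":[0,0,0,0,0,0,0,0,0]}'
python3 - <<'E'
from station import imaging,manip
from h import *
s=imaging.snapshot("scene");cv2.imwrite("pics/scene7.png",cv2.resize(s["image"][200:360,220:400,::-1],(675,600)))
s=imaging.snapshot("wrist");cv2.imwrite("pics/wrist7.png",s["image"][:,:,::-1])
E
```

```text
t: 6.05
tcp_pos: [0.463, -0.0653, 0.1099]
tool_rot: [0.998, 0.062, -0.003, -0.001]
force: [0.7, 0.3, 0.3]
finger_gap: -0.0
t: 6.95
tcp_pos: [0.4649, -0.0659, 0.042]
tool_rot: [0.998, 0.062, -0.0, -0.0]
force: [0.6, 0.3, 0.4]
finger_gap: 0.001
```

View pics/scene7.png

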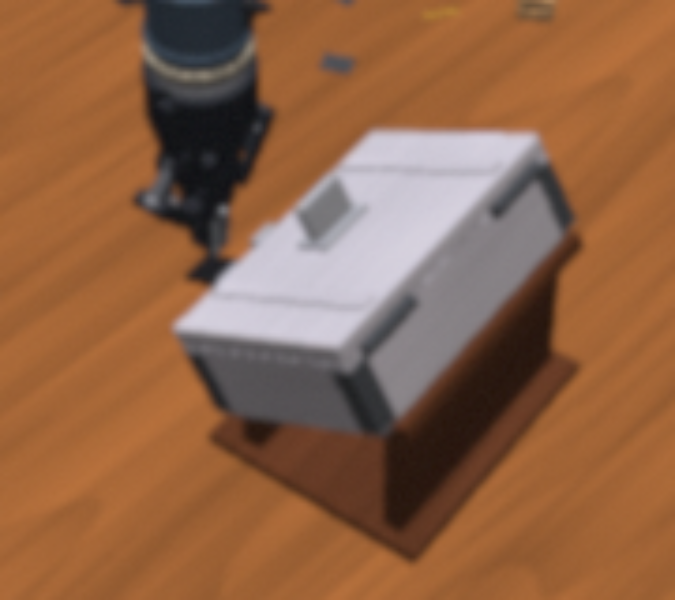

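View pics/wrist7.png

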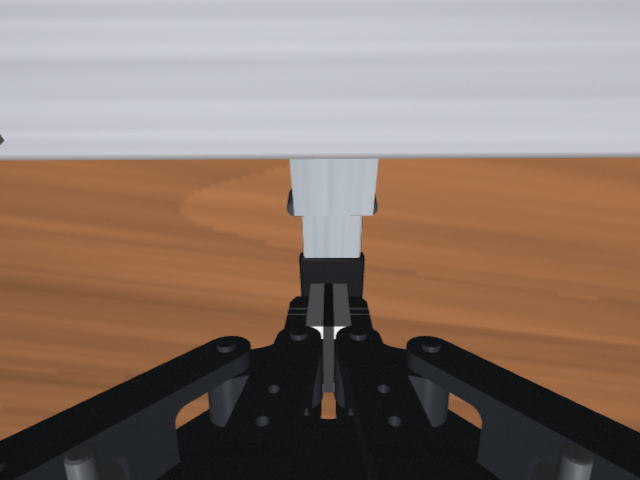

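The lever is at px (205,270), which matches the prediction for 1.4 rad (199,267). Next I'll rise, open the fingers and hover over the grip plate.

```bash
python3 -m creep '{"claw":[0,0,0,4,8,8,8,8,8,8],"dp":[[0,0,-4],[0,0,-8],[0,0,-12],[0,0,-16],[2,0,-16],[5,0,-16],[8,0,-16],[10,0,-16],[10,0,-16],[10,0,-16]],"roll":[0,0,0,0,0,0,0,0,0,0]}'
python3 - <<'E'
from station import imaging,manip
from h import *
st=manip.sense();print(st["tcp_pos"],st["finger_gap"])
s=imaging.snapshot("top");L,m=lever(s);print("lever far",L[np.argsort(np.hypot(L[:,0]+85,L[:,2]-30))[-10:]].mean(0) if len(L) else 0)
s=imaging.snapshot("scene");cv2.imwrite("pics/scene8.png",cv2.resize(s["image"][200:360,220:400,::-1],(675,600)))
s=imaging.snapshot("wrist");cv2.imwrite("pics/wrist8.png",s["image"][:,:,::-1])
W=cloud(s)
m=(np.linalg.norm((W-st["tcp_pos"])[...,:2],axis=-1)<.07)&(s["z_map"]<.16)&(s["z_map"]>0);X=W[m];X=X[np.argsort(X[:,2])[:200]]
for sd in (1,-1):
    Y=X[(X[:,1]+.056)*sd>0]; print(len(Y),Y.mean(0) if len(Y) else 0, Y.min(0) if len(Y) else 0)
E
```

```text
t: 8.05
tcp_pos: [0.5635, -0.0533, 0.2022]
tool_rot: [0.998, 0.063, -0.001, -0.0]
force: [-0.6, -0.4, -0.4]
finger_gap: 0.935
[ 0.56348905 -0.05333021  0.20224733] 0.9348131346043522
lever far [-117.98009979   -1.94248616   19.60050606]
99 [ 0.55658063 -0.01418852  0.23019371] [ 0.54734212 -0.0154373   0.22783547]
101 [ 0.56705391 -0.09358172  0.23009534] [ 0.55640582 -0.09503318  0.22840948]
```

View pics/scene8.png

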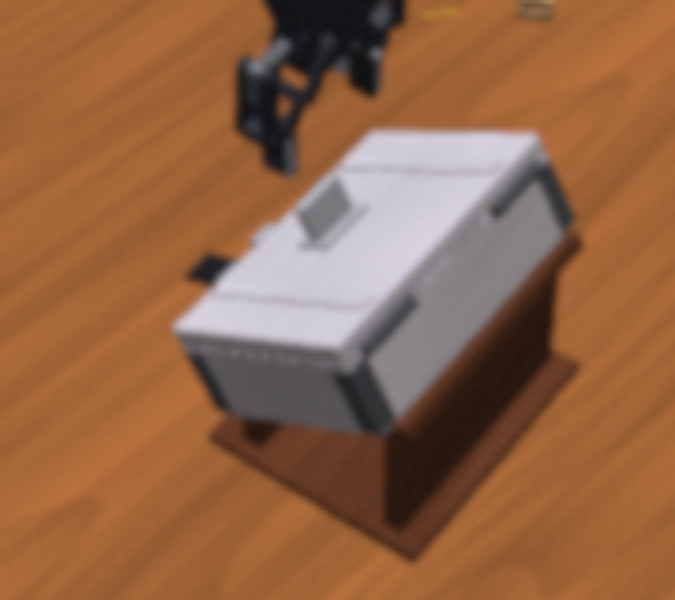

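View pics/wrist8.png

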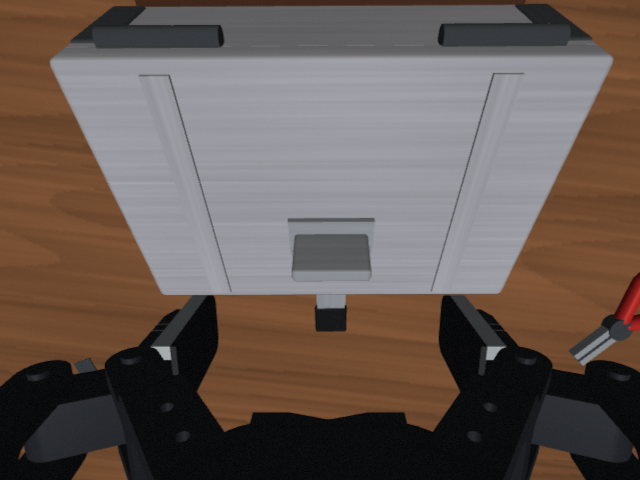

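```bash
python3 -m creep '{"claw":[8,8,8,8,8,8,3,3,3,3,3,3],"dp":[[0.3,0,1],[0.3,0,2.5],[0.3,0,4],[0.3,0,5.5],[0.3,0,6.4],[0.3,0,6.4],[0.3,0,6.4],[0.3,0,6.4],[0.3,0,6.4],[0.3,0,6.4],[0.3,0,6.4],[0.3,0,6.4]],"roll":[0,0,0,0,0,0,0,0,0,0,0,0]}' 45
python3 - <<'E'
from station import imaging,manip
from h import *
st=manip.sense();print(st["tcp_pos"],st["finger_gap"],st["force"])
s=imaging.snapshot("scene");cv2.imwrite("pics/scene9.png",cv2.resize(s["image"][200:360,220:400,::-1],(675,600)))
s=imaging.snapshot("wrist");cv2.imwrite("pics/wrist9.png",s["image"][:,:,::-1])
E
```

```text
t: 9.4
tcp_pos: [0.568, -0.0542, 0.1395]
tool_rot: [0.998, 0.063, 0.001, 0.001]
force: [-1.2, -3.1, 5.2]
finger_gap: 0.449
[ 0.56797325 -0.0541792   0.13949934] 0.44919171372140765 [-1.15865689 -3.06672635  5.22767095]
```

View pics/scene9.png

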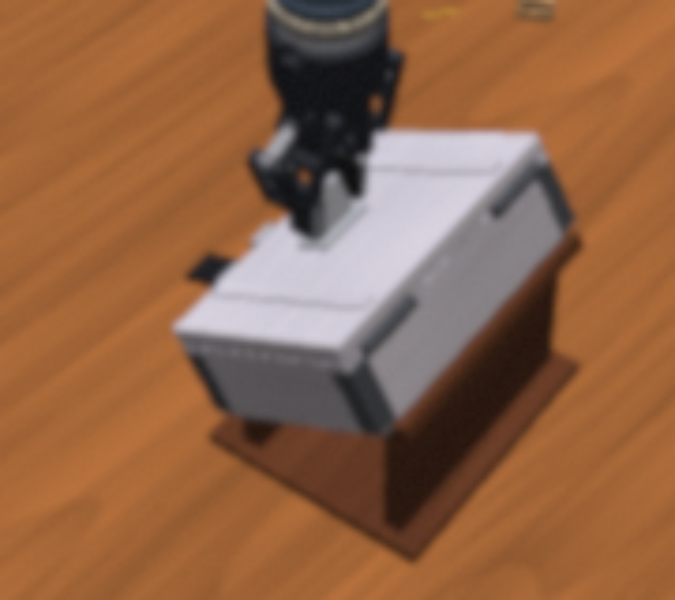

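View pics/wrist9.png

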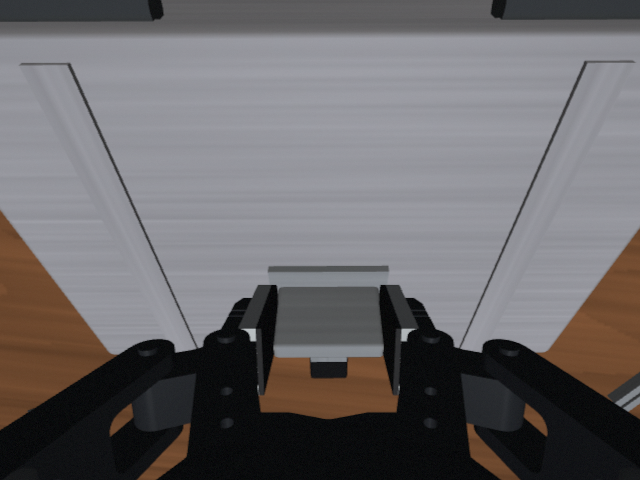

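The plate is held: the jaws sit either side of it at px (270–390, 320) and the opening of 38 mm matches the 40 mm plate. I'll raise the lid along its arc.

```bash
python3 -m creep '{"claw":[3,3,3,3,3,3,3,3],"dp":[[-0.1,0,-0.6],[-0.1,0,-1.2],[-0.1,0,-1.8],[-0.1,0,-2.6],[0.05,0,-3.5],[0.3,0,-4.4],[0.5,0,-5.2],[0.5,0,-5.2]],"roll":[0,0,0,0,0,0,0,0]}' 45
python3 - <<'E'
from station import imaging,manip
from h import *
st=manip.sense();print(st["tcp_pos"],st["finger_gap"],st["force"],st["ft_torque"])
s=imaging.snapshot("scene");cv2.imwrite("pics/scene10.png",cv2.resize(s["image"][180:360,220:420,::-1],(667,600)))
E
```

```text
t: 10.3
tcp_pos: [0.5736, -0.0534, 0.1901]
tool_rot: [0.998, 0.062, 0.001, 0.001]
force: [3.7, -3.5, -3.6]
finger_gap: 0.455
[ 0.57364752 -0.05340359  0.19011166] 0.45515098972820495 [ 3.733317   -3.4643346  -3.64031734] [-0.55397646 -0.36862661  0.01433845]
```

View pics/scene10.png

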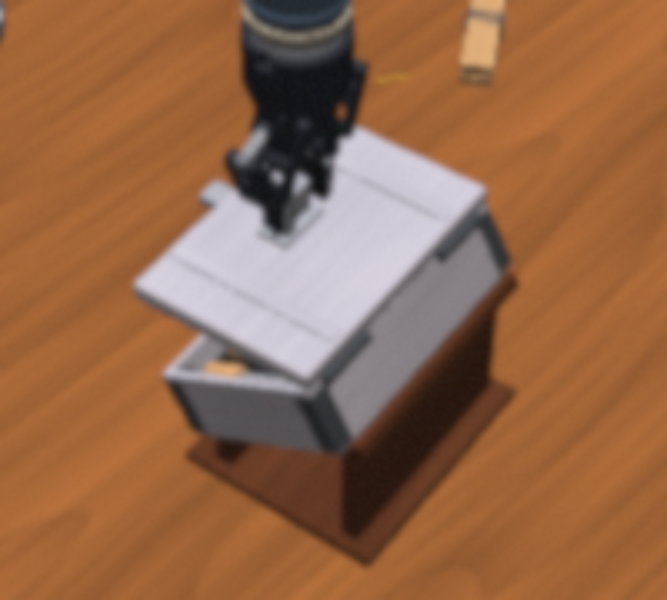

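The lid is rising cleanly, with the gravers visible at px (225,368). Continuing along the arc.

```bash
python3 -m creep '{"claw":[3,3,3,3,3,3,3,3,3,3,3,3],"dp":[[0.35,0,-0.8],[0.75,0,-1.6],[1.25,0,-2.3],[1.8,0,-3.0],[2.4,0,-3.65],[3.1,0,-4.25],[3.8,0,-4.8],[4.5,0,-5.25],[5.3,0,-5.65],[5.8,0,-5.85],[5.8,0,-5.85],[5.8,0,-5.85]],"roll":[0,0,0,0,0,0,0,0,0,0,0,0]}' 45
python3 - <<'E'
from station import imaging,manip
from h import *
st=manip.sense();print(st["tcp_pos"],st["finger_gap"],st["force"],st["ft_torque"])
s=imaging.snapshot("scene");cv2.imwrite("pics/scene11.png",cv2.resize(s["image"][180:360,220:420,::-1],(667,600)))
s=imaging.snapshot("wrist");cv2.imwrite("pics/wrist11.png",s["image"][:,:,::-1])
E
```

```text
t: 11.55
tcp_pos: [0.6265, -0.0465, 0.2461]
tool_rot: [0.998, 0.063, -0.005, 0.0]
force: [-3.3, -6.2, -6.0]
finger_gap: 0.441
[ 0.62645289 -0.04646034  0.24608795] 0.4414111659749895 [-3.30397176 -6.22440489 -6.04377097] [-0.92070474  0.53145165  0.21949433]
```

View pics/scene11.png

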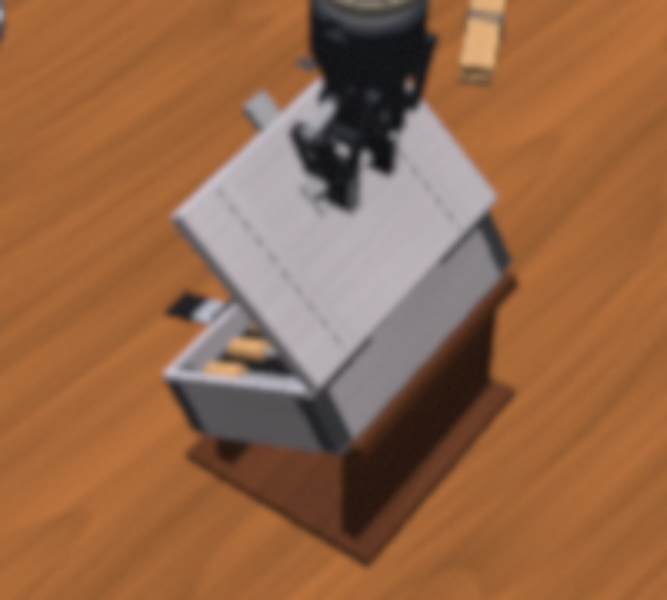

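View pics/wrist11.png

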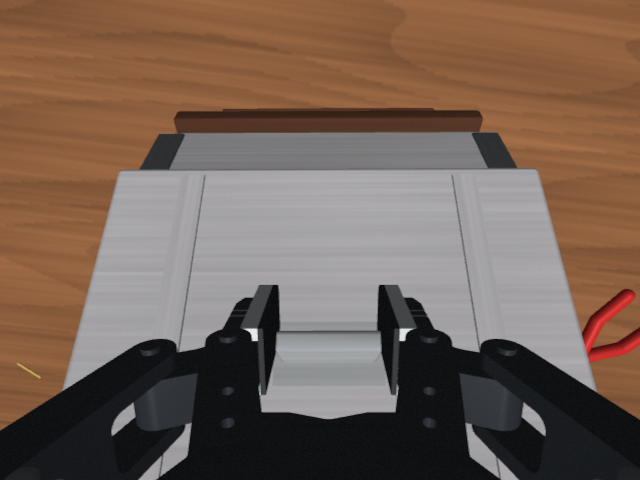

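```bash
cat >> h.py <<'E'
def lidang(s):
    C=case(cloud(s));hsv=cv2.cvtColor(s["image"],cv2.COLOR_RGB2HSV)
    m=(hsv[...,1]<45)&(hsv[...,2]>100)&(abs(C[...,1])<105)&(abs(C[...,1])>62)&(C[...,2]>78)&(C[...,0]>-100)&(C[...,0]<140)&(s["z_map"]>0)
    X=C[m];n=None
    for _ in range(4):
        c=X.mean(0);n=np.linalg.svd(X-c)[2][2];X=X[abs((X-c)@n)<6]
    n*=np.sign(n[0]);return np.arctan2(n[0],n[2]),len(X)
E
python3 - <<'E'
from station import imaging
from h import *
for n in("scene","wrist","top"): print(n,lidang(imaging.snapshot(n)))
E
```

```text
bash:  1030 Killed                     python3 - <<'E'
from station import imaging
from h import *
for n in("scene","wrist","top"): print(n,lidang(imaging.snapshot(n)))
E
```

```bash
sed -i 's/np.linalg.svd(X-c)\[2\]\[2\]/np.linalg.eigh(np.cov((X-c).T))[1][:,0]/' h.py
python3 - <<'E'
from station import imaging,manip
from h import *
print(manip.sense()["t"],manip.sense()["tcp_pos"])
for n in("scene","wrist","top"): print(n,lidang(imaging.snapshot(n)))
E
```

```text
11.75 [ 0.62643619 -0.0464678   0.24608876]
scene (np.float64(1.2428143893367247), 1255)
wrist (np.float64(1.2320667503908251), 30099)
top (np.float64(1.2266590238053818), 692)
```

The lid is at about 1.23–1.24 rad in all three views. I'll release it and back off straight up.

```bash
python3 -m creep '{"claw":[8,8,8,8,8,8,8,8,8,8,8,8],"dp":[[0,0,0],[0,0,0],[0,0,0],[0,0,0],[0,0,-1],[0,0,-3],[0,0,-6],[0,0,-9],[0,0,-12],[0,0,-15],[0,0,-15],[0,0,-15]],"roll":[0,0,0,0,0,0,0,0,0,0,0,0]}'
python3 - <<'E'
from station import imaging,manip
from h import *
st=manip.sense();print(st["t"],st["tcp_pos"],st["finger_gap"],st["force"])
for n in("scene","wrist","top","scene"):
    s=imaging.snapshot(n); print(n,lidang(s))
    cv2.imwrite(f"pics/{n}12.png",s["image"][:,:,::-1])
E
```

```text
t: 13.1
tcp_pos: [0.6299, -0.0452, 0.4002]
tool_rot: [0.998, 0.062, 0.001, 0.0]
force: [-0.3, 0.3, -0.4]
finger_gap: 0.936
13.1 [ 0.6299467  -0.04520484  0.40020244] 0.93634249354106 [-0.31448893  0.30359714 -0.38266596]
scene (np.float64(1.2279259877088187), 1718)
wrist (np.float64(1.2325606752620475), 14625)
top (np.float64(1.230635370152885), 656)
scene (np.float64(1.2331086278296368), 1716)
```

View pics/scene12.png

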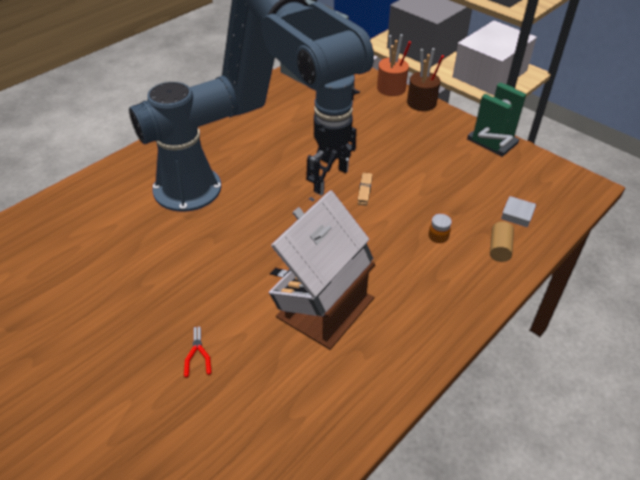

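View pics/wrist12.png

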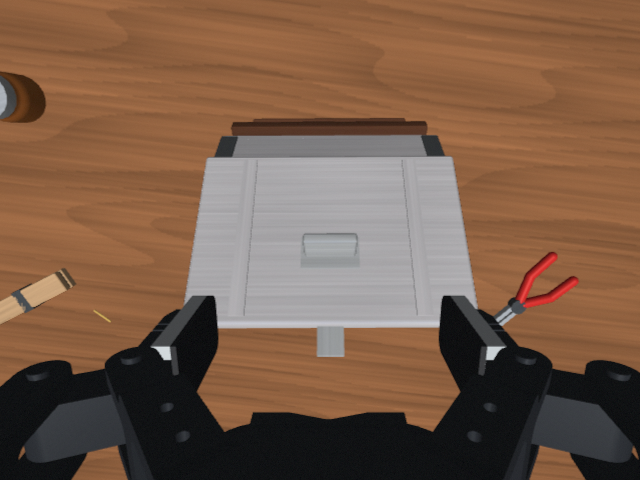

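The lid stands at about 1.23 rad by itself with the gripper clear above it. The lever is still out at px (278,272). The pliers (197,352), clamp (365,188) and jar (440,228) are where they started.

```bash
python3 -m creep '{"claw":[8,8,8],"dp":[[0,0,0],[0,0,0],[0,0,0]],"roll":[0,0,0]}'; python3 -c "from station import workorder;print(workorder.sign_off())"
```

```text
t: 13.6
tcp_pos: [0.6297, -0.0454, 0.3984]
tool_rot: [0.998, 0.062, -0.0, -0.0]
force: [0.3, -0.5, -0.3]
finger_gap: 0.938
the job is handed in; nothing more can be done
None
```

The case is open and I've handed the job in at 13.6 s; the system reports no verdict. I threw the latch with closed fingers, then gripped the lid's plate across its width, raised the lid along its arc, let go and backed off straight up.

**Last checks:**
- **Lid:** it read about 1.23 rad (70°) in all three cameras, the same before and after release, so it stands by itself.
- **Latch:** the lever sits where about 1.4 rad predicts in the scene picture. That is a match by eye to the predicted position, not a fitted angle. It was still out in the last picture.
- **Robot:** the wrist force was below 1 N and the gripper was clear of everything.
- **Pliers, clamp and jar:** they look unmoved in the pictures; I did not measure their positions.

**Disagreement:** the real fingertips sat about 33 mm higher than the reported TCP position and the stated 19 mm tip length imply. Because of that, my first push left the lever near dead centre, at about 0.65 rad. I measured the offset from depth, corrected for it, and the second push threw the lever fully open while the lid was still shut.

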